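# Tap a shoe heel home in the drilling jig

### The arm

A 6-joint arm with a two-finger parallel gripper is mounted at the origin on the work surface. World frame = base frame: x ahead of the robot, y to its left, z up, the work surface at z = 0. Lengths are in m, angles in degrees, forces in N, time in s.
With the tool pointing down it reaches from about 0.275 to 0.875 m from the base axis. Payload 12.5 kg.
Tool frame: the origin (TCP) lies on the centre line of the jaws, within the pads' length; the fingertips stand 19 mm ahead of it and the grasp point (between the pads) is the TCP (ctrl.tips_ahead is the distance from the TCP to the fingertips, in m); y points along the fingers, x is the direction in which the jaws open and shut, and the axes are right-handed (so a half turn about y gives the same grasp; the last joint's range is limited). The gripper opens to 85 mm and grips with 20 to 120 N. Pads are 22 mm wide; open, the fingers measure 114 mm over their backs; the gripper's body (76 mm by 85 mm) begins 54 mm behind the grasp point. The pads swing forward as they close: fully open they stand 13 mm farther back than shut.
Start: joints at [63.793, 20.094, 94.641, -0, 65.266, -4.847], TCP at [0.2, 0.512, 0.25] pointing down, gripper open.
Joint ranges: [-157.81, 157.81], [-45, 120.19], [0.68, 151.7], [-89.99, 269.99], [4.06, 180], [-164.3, 164.3]. Speed limits (degrees/s): [127.2, 127.2, 159.86, 180, 180, 180].

### API

Orientations are given as a 3x3 rotation matrix whose columns are the frame's x, y, z axes.
In Python, from station import ctrl gives the robot as it stands. The module is installed in compiled form; this text tells all that it offers.
- The arm moves only by the shell command python3 -m pendant 'ROWS' [FORCE]. ROWS is JSON, a list that holds one entry, the list of rows, each a list of 5 numbers: the shift along the tool's x, y, z in cm, then the turn about the tool's y in rad, then the finger opening in cm, from 0 to 8.54. In form: [[[x, y, z, turn, hand], ...]]. A call has 1 to 12 rows; each row is the pose to reach, as a shift and turn from the pose commanded when the call began, along the tool's axes at that moment; what a row does not reach only later rows make up. A row lasts 1/8 s, in which the tool goes at most 62.5 mm and 10.7 degrees, less where a joint would pass 70% of its speed; a pose out of reach is approached as far as the arm can. A call with a gripper value outside its range is refused whole. The fingers move at their own pace and stop on an object; FORCE is the grip in N (left out, the last holds). Time passes only in rows, so rows that repeat a pose let the fingers close. It gives the time, the measured TCP pose, the force and the opening at its end, in the units of the state.
- ctrl.state(): the state, without advancing time (a new reading comes with each control period).
- ctrl.snapshot(name): name is "scene" or "side" or "wrist"; returns a dict with "image" (420x560x3 uint8, red, green, blue), "fx", "fy", "cx", "cy" (pixels), "dist_coeffs" ([k1, k2, p1, p2, k3] as OpenCV has them; the pictures are not rectified), "T" (4x4, takes a point from camera to world coordinates). Camera axes: x right, y down, z forward; pixel columns grow to the right and rows downward; lengths in m; the calibration is good to about 2 mm. A picture is of the moment at which its call begins. There is no depth.
- ctrl.hand_in(): hands the job in, once; it reports no verdict.
Trained networks look in a picture, given as the dict that the camera call returned (one of the last four; its "shot" number tells which), for a name from the list of things; names that differ only in an ending like _2 or _b are one class to them, and where a whole thing is asked for, a point or a joint stands for the part that bears it (a point fixed in the world has none). Each returns a list of dicts, best first, with "score" (0 to 1); they miss things now and then, are a little off and sometimes report something else, mostly with a low value. They report only what shows in the picture. A call takes as long as a camera call. They do not tell look-alikes from the thing itself.
- ctrl.search_frame(picture, query): "position" ([column, row] in pixels, amid what is visible of it).
- ctrl.trace(picture, query): "pixels" (420x560 bool, what is visible of it) and "position" ([column, row] in pixels, amid what is visible of it).
- ctrl.mark_of(picture, query): "position" ([column, row] in pixels: a listed point, or the origin of a listed thing).
The state is a dict: "t": time; "joints": joint angles; "joint_velocities": joint speeds; "joint_torque": joint torques, N m; "eef_pos": TCP position; "orientation": TCP orientation; "force": force on the tool from outside, world axes, zero at the start; "ft_torque": the same for the moment, N m; "finger_gap": finger opening in m.
Only numpy, scipy, OpenCV 4.12 (cv2) and the standard library are available. Lean on these libraries where they do the work, as an engineer would, in place of code of your own. Each camera call takes 0.05 s, during which the arm holds its last target.

### The job

The shoe heel in the drilling jig has to go fully home against the stop that is hidden under the jig's hood. The tapper's handle is stowed inside the red rack: draw the tapper out by its shank, put it down on the bench, take it again by its handle, and with its foot knock the heel in gently, in separate small taps of about a centimetre or less, backing off the heel after each, until you feel it meet the stop. Then lay the tapper flat on the bench, off the jig and away from the heel; never touch the heel with the gripper, and leave the tin, the jar and the spool alone.

Things in the scene. Friction and masses are not known exactly. Their poses are not given: they have to be found in the camera images.
- jig: (All sizes in mm.) Drilling jig, fixed: aluminium bed 220 long, 84 wide, 6 thick between two green rails (each 12 wide, tops 28 above the bench, 60 clear between them), open at the near end. Origin: on the bench under the middle of the bed's open end. x: along the channel towards the hood, the way the heel is tapped; z up. Jig, hood and rack stand elsewhere each time.
- hood: Grey hood, fixed over the rails, 85 long, 112 wide, 61 high, roof underside 54 above the bench, brass bushes on top. Origin: at bench level under the middle of its mouth; x into the hood, along the jig's x. Inside is an unseen rigid steel stop; its depth is not told and must be felt: when home, after 40 to 75 of travel, the heel still sticks out of the mouth by 10 to 25.
- heel: Loose black shoe heel with a tan base layer, D-shaped, 62 long, 56 wide, 35 high, about 0.16 kg, flat on the bed between the rails (2 play each side). It slides at about 0.5 to 3 N and stays where it is left. Origin: under the middle of its flat end, 6 above the bench. x: from the flat end to the round back, which goes into the hood first.
- heel_breast (a point): Middle of the heel's flat end face, which faces the open end of the jig and is the face to tap; 23.5 above the bench.
- tapper: Loose straight tapping tool, 218 long, 0.28 kg. Yellow handle 100 long, 30 wide, 36 high; in front a steel shank 16 x 16, 100 long; at its end a white foot 18 long, 32 wide, 24 high. Origin: underside of the handle's middle; x from handle to foot, z up; its axis runs 18 above the origin. It balances 34 ahead of the origin. At the start the handle is inside the rack; shank and foot stick out.
- tapper_handle: The tapper's yellow handle (part of the tapper, same origin and axes).
- tapper_grip (a point): Middle of the tapper's handle, 18 above the bench when it lies flat.
- tapper_shank (a point): A point on the shank's axis, 115 ahead of the handle's middle: where to pinch it to draw the tapper out.
- tapper_tip (a point): Middle of the foot's flat end face, 168 ahead of the handle's middle, on the tool's axis.
- rack: Red rack fixed to the bench, a low box 125 deep, 78 wide, 54 high, open only at its mouth, 58 wide and 46 high inside. Origin: on the bench under the middle of the mouth. x: straight out of the mouth, the way to draw the tapper.
- tin: Loose red polish tin, 72 across, 24 high; origin: centre of underside. Bystander.
- jar: Loose amber jar, 52 across, 75 high; origin: centre of underside. Bystander.
- spool: Loose pale wooden thread spool (empty), 48 across its end flanges, 50 high; origin: centre of underside. Bystander.
There are look-alikes about, which are no part of the job. Several things have the shape of the tapper; the one meant has the colours described above. Of the things that look like the heel, the smaller one is meant.

How it is judged:
By the outcome, as a careful person would: the job done as asked, in the order asked, and still so for the second after the job is handed in, with the robot touching nothing.
It also fails if it takes over 58 s, if anything falls off the work surface, if the arm or the gripper's body presses on something with over 40 N, if the wrist force passes 120 N, or if a joint passes its speed limit or range.

## Working session

There is one attempt and no reset: what is moved stays moved. The work goes in short steps, Python scripts to look and compute and a shell command to move; the robot and the scene stay as the last step left them, time stands still between calls to the robot, and variables do not carry over. Pictures are saved under pics/ and viewed, and the job is handed in when it is done.

```bash
mkdir -p pics; ls; cat > h.py <<'E'
import numpy as np, cv2
from station import ctrl
def snap(n,save=None):
    s=ctrl.snapshot(n)
    if save: cv2.imwrite('pics/'+save,s['image'][:,:,::-1])
    return s
def KD(s):
    return np.array([[s['fx'],0,s['cx']],[0,s['fy'],s['cy']],[0,0,1.]]),np.array(s['dist_coeffs'],float)
def ray(s,p):
    K,D=KD(s); u=cv2.undistortPoints(np.array([[p]],float),K,D)[0,0]
    T=np.array(s['T']); return T[:3,3],T[:3,:3]@np.array([u[0],u[1],1])
def atz(s,p,z):
    o,d=ray(s,p); return o+d*(z-o[2])/d[2]
def proj(s,P):
    K,D=KD(s); T=np.linalg.inv(np.array(s['T'])); P=np.atleast_2d(P)
    return cv2.projectPoints(P@T[:3,:3].T+T[:3,3],np.zeros(3),np.zeros(3),K,D)[0][:,0]
def meet(a,pa,b,pb):
    o1,d1=ray(a,pa);o2,d2=ray(b,pb);d1/=np.linalg.norm(d1);d2/=np.linalg.norm(d2)
    t=np.linalg.lstsq(np.c_[d1,-d2],o2-o1,rcond=None)[0]
    p,q=o1+d1*t[0],o2+d2*t[1]; return (p+q)/2,np.linalg.norm(p-q)
E
python3 - <<'E'
from h import *
np.set_printoptions(precision=3,suppress=True)
st=ctrl.state()
for k in ('t','joints','eef_pos','orientation','force','finger_gap'): print(k,np.array(st[k]))
for n in ('scene','side'):
    s=snap(n,n+'0.png'); print(n,np.array(s['T'])[:3],s['fx'])
    for q in ('jig','hood','heel','tapper','rack','tin','jar','spool'):
        print(q,[(np.round(r['position']),round(r['score'],2)) for r in ctrl.search_frame(s,q)])
    for q in ('heel_breast','tapper_shank','tapper_tip','rack','jig','hood','heel'):
        print('mark',q,[(np.round(r['position'],1),round(r['score'],2)) for r in ctrl.mark_of(s,q)])
E
```

```text
pics
t 0.0
joints [63.794 20.124 94.677 -0.001 65.264 -4.847]
eef_pos [0.2   0.512 0.25 ]
orientation [[ 0.364 -0.    -0.931]
 [ 0.931 -0.001  0.364]
 [-0.001 -1.     0.   ]]
force [ 0.646 -0.089  0.018]
finger_gap 0.08564869041964494
scene [[-0.592  0.637 -0.494  0.981]
 [ 0.806  0.462 -0.369  0.216]
 [-0.007 -0.617 -0.787  0.728]] 383.9249309081843
jig [(array([370., 289.]), 0.87), (array([332., 351.]), 0.39)]
hood [(array([413., 310.]), 0.87)]
heel [(array([376., 272.]), 0.9)]
tapper [(array([238., 179.]), 0.85), (array([265., 127.]), 0.79), (array([123., 204.]), 0.75)]
rack [(array([201., 159.]), 0.74)]
tin [(array([200., 266.]), 0.68)]
jar [(array([331., 351.]), 0.62)]
spool [(array([263., 311.]), 0.75)]
mark heel_breast [(array([359.8, 270.4]), 0.76), (array([380.5, 234.1]), 0.66), (array([264.5, 315.1]), 0.22)]
mark tapper_shank [(array([242.1, 178.9]), 0.98), (array([239.4, 120.6]), 0.94), (array([202.3, 169.7]), 0.4), (array([359.8, 269.3]), 0.26)]
mark tapper_tip [(array([260.4, 186.2]), 0.95), (array([220.9, 112.8]), 0.95), (array([177.8, 200.6]), 0.58)]
mark rack [(array(
[... 554 characters left out ...]
]
rack [(array([279., 308.]), 0.95)]
tin [(array([362., 236.]), 0.8)]
jar []
spool [(array([346., 180.]), 0.91), (array([274., 138.]), 0.3)]
mark heel_breast [(array([230.3, 174.8]), 0.83), (array([270.6, 170.5]), 0.8), (array([363.4, 238.5]), 0.33)]
mark tapper_shank [(array([354.9, 297.5]), 0.92), (array([194.9, 329. ]), 0.9), (array([269.5, 266.4]), 0.66)]
mark tapper_tip [(array([262.9, 251.3]), 0.76), (array([335.5, 286.4]), 0.76), (array([201.3, 352.4]), 0.73)]
mark rack [(array([274.8, 293.8]), 0.55), (array([265.9, 169.7]), 0.46)]
mark jig [(array([270.3, 185.5]), 0.84)]
mark hood [(array([272. , 161.2]), 0.88)]
mark heel [(array([267.6, 170.7]), 0.74), (array([237.5, 180.1]), 0.68)]
```

View pics/scene0.png

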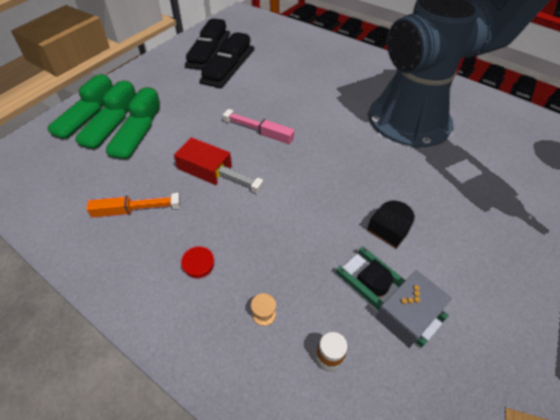

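View pics/side0.png

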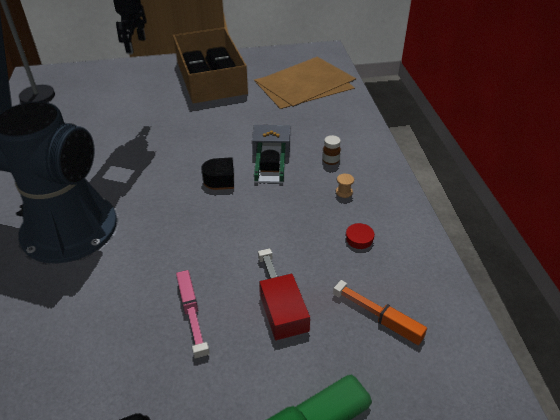

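Scene view: the tapper (grey shank, white foot) sticks out of the red rack at (238,179). Look-alikes are pink (258,127) and orange (133,204). The heel meant is the small one in the jig at (376,277). The larger look-alike is at (392,222), on the bench.

```bash
python3 - <<'E'
from h import *
np.set_printoptions(precision=4,suppress=True)
a=snap('scene');b=snap('side')
np.savez('a.npz',**{k:np.array(a[k]) for k in a}); np.savez('b.npz',**{k:np.array(b[k]) for k in b})
M=lambda pa,pb:print(*meet(a,pa,b,pb))
for n,pa,pb in [('tip',(260.4,186.2),(262.9,251.3)),('shank',(242.1,178.9),(269.5,266.4)),('rack',(224.6,176.8),(274.8,293.8)),
 ('breast',(359.8,270.4),(270.6,170.5)),('jig',(347.4,265.3),(270.3,185.5)),('hood',(389.7,298),(272,161.2)),('tin',(200,266),(362,236)),('jar',(333,345),(332,147)),('spool',(263,311),(346,183))]:
    print(n,end=' ');M(pa,pb)
def crop(s,x,y,w,h,f): return cv2.resize(s['image'][y:y+h,x:x+w,::-1],None,fx=f,fy=f,interpolation=cv2.INTER_CUBIC)
cv2.imwrite('pics/c1.png',np.hstack([crop(a,165,130,110,80,3.6),crop(a,325,235,140,110,3.6)[:288,:396]]))
cv2.imwrite('pics/c2.png',np.hstack([crop(b,230,230,100,120,4),crop(b,230,110,85,120,4)]))
E
```

```text
tip [ 0.4904 -0.1854  0.018 ] 0.0031806910979446227
shank [ 0.499  -0.2369  0.0192] 0.0027295037772640616
rack [ 0.5015 -0.2972 -0.0091] 0.0015756966765317166
breast [0.5548 0.1262 0.0152] 0.0011522073477568098
jig [ 0.5463  0.0934 -0.0114] 0.003962769283515854
hood [ 0.5664  0.2036 -0.0088] 0.0077766401575232215
tin [ 0.7449 -0.1606  0.0044] 0.0055797515045725886
jar [0.7404 0.1633 0.0509] 0.005995509197191184
spool [0.7511 0.0197 0.0289] 0.0017306930642699567
```

View pics/c1.png

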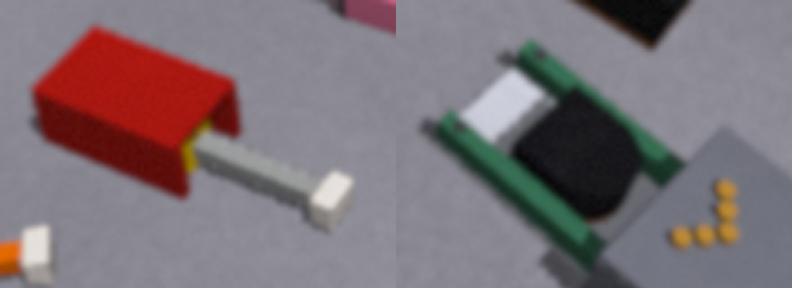

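View pics/c2.png

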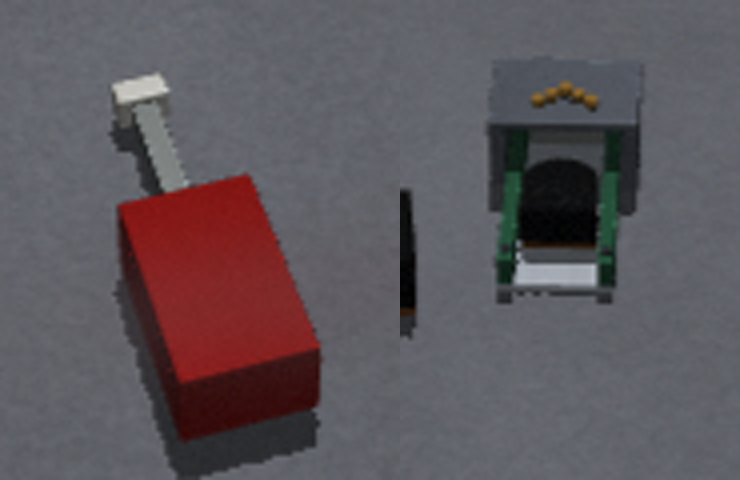

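```bash
python3 - <<'E'
from h import *
from scipy.optimize import least_squares
np.set_printoptions(precision=4,suppress=True)
a=dict(np.load('a.npz'));b=dict(np.load('b.npz'))
pb=[(259.5,281.2),(292,273.7),(310,316.7),(275,325.5)]
print(np.array([atz(b,p,.054) for p in pb]))
pa=[(165+c/3.6,130+r/3.6) for c,r in [(188,148),(237,82),(95,27),(36,90)]]
A=np.array([atz(a,p,.054) for p in pa]);print(A)
hb=[(252.5,140.7),(290,140.7),(291,125.7),(252.5,125)]
print('hood',np.array([atz(b,p,.061) for p in hb]))
ha=[(325+(c-396)/3.6,235+r/3.6) for c,r in [(603,252),(725,126)]]
print(np.array([atz(a,p,.061) for p in ha]))
# rail tops near ends: scene crop
ra=[(325+(c-396)/3.6,235+r/3.6) for c,r in [(440,120),(524,42),(594,262),(683,160)]]
print('rails',np.array([atz(a,p,.028) for p in ra]))
E
```

```text
[[ 0.4659 -0.3047  0.054 ]
 [ 0.5413 -0.2953  0.054 ]
 [ 0.558  -0.4164  0.054 ]
 [ 0.4821 -0.426   0.054 ]]
[[ 0.5395 -0.2805  0.054 ]
 [ 0.4708 -0.2952  0.054 ]
 [ 0.487  -0.4181  0.054 ]
 [ 0.5597 -0.4057  0.054 ]]
hood [[0.5147 0.218  0.061 ]
 [0.624  0.1991 0.061 ]
 [0.6406 0.2754 0.061 ]
 [0.5247 0.2994 0.061 ]]
[[0.6228 0.2017 0.061 ]
 [0.5162 0.2233 0.061 ]]
rails [[0.5862 0.087  0.028 ]
 [0.5105 0.1009 0.028 ]
 [0.6132 0.1996 0.028 ]
 [0.5278 0.2129 0.028 ]]
```

```bash
cat >> h.py <<'E'
def go(P,yaw=None):
    "shift (cm) in tool axes and turn for target P, world yaw(deg) of tool x"
    st=ctrl.state();R=np.array(st['orientation']);p=np.array(st['eef_pos'])
    cur=np.degrees(np.arctan2(R[1,0],R[0,0]))
    print('pos',np.round(p,4),'yaw',round(cur,2),'gap',round(st['finger_gap'],4),'F',np.round(st['force'],2),'t',round(st['t'],2))
    s=R.T@(np.array(P)-p)*100
    print('shift cm',np.round(s,2),'turn',None if yaw is None else round(-np.radians(yaw-cur),4))
E
python3 -c "
from h import *
go((.500,-.225,.17),8.5)"
```

```text
pos [0.2003 0.5122 0.2503] yaw 68.64 gap 0.0853 F [ 0.41 -0.95 -0.96] t 1.7
shift cm [-57.74   8.03 -54.76] turn 1.0496
```

```bash
python3 -m pendant '[[[-57.7,8,-54.8,1.05,8.5],[-57.7,8,-54.8,1.05,8.5],[-57.7,8,-54.8,1.05,8.5],[-57.7,8,-54.8,1.05,8.5],[-57.7,8,-54.8,1.05,8.5],[-57.7,8,-54.8,1.05,8.5],[-57.7,8,-54.8,1.05,8.5],[-57.7,8,-54.8,1.05,8.5],[-57.7,8,-54.8,1.05,8.5],[-57.7,8,-54.8,1.05,8.5],[-57.7,8,-54.8,1.05,8.5],[-57.7,8,-54.8,1.05,8.5]]]'
python3 -c "
from h import *
go((.500,-.225,.17),8.5)"
```

```text
t: 3.2
eef_pos: [0.4823, -0.1811, 0.1752]
orientation: [[0.989, 0.0, -0.147], [0.147, -0.0, 0.989], [0.0, -1.0, -0.0]]
force: [1.1, 1.4, 0.1]
finger_gap: 0.0849
pos [ 0.4823 -0.1811  0.1752] yaw 8.45 gap 0.0849 F [1.07 1.4  0.06] t 3.2
shift cm [ 1.1   0.52 -4.6 ] turn -0.0008
```

```bash
python3 -m pendant '[[[1.1,0.5,-4.6,0,8.5],[1.1,0.5,-4.6,0,8.5],[1.1,0.5,-4.6,0,8.5]]]'
python3 - <<'E'
from h import *
np.set_printoptions(precision=4,suppress=True)
w=snap('wrist','w1.png'); print(np.array(w['T']))
for q,z in (('tapper_shank',.018),('tapper_tip',.018),('rack',0)):
    for r in ctrl.mark_of(w,q): print(q,np.round(r['position'],1),round(r['score'],2),atz(w,r['position'],z))
np.savez('w1.npz',**{k:np.array(w[k]) for k in w})
E
```

```text
t: 3.58
eef_pos: [0.4991, -0.2222, 0.1701]
orientation: [[0.989, -0.001, -0.147], [0.147, 0.001, 0.989], [-0.001, -1.0, 0.001]]
force: [-0.0, 0.4, -0.4]
finger_gap: 0.085
[[ 0.989   0.1406  0.0463  0.4865]
 [ 0.1481 -0.9369 -0.3166 -0.1399]
 [-0.0012  0.32   -0.9474  0.2936]
 [ 0.      0.      0.      1.    ]]
tapper_shank [273.7 220.4] 0.76 [ 0.5005 -0.2394  0.018 ]
tapper_shank [ 64.2 336.8] 0.62 [ 0.3134 -0.3916  0.018 ]
tapper_tip [272.1 162.7] 0.59 [ 0.4918 -0.1902  0.018 ]
```

View pics/w1.png

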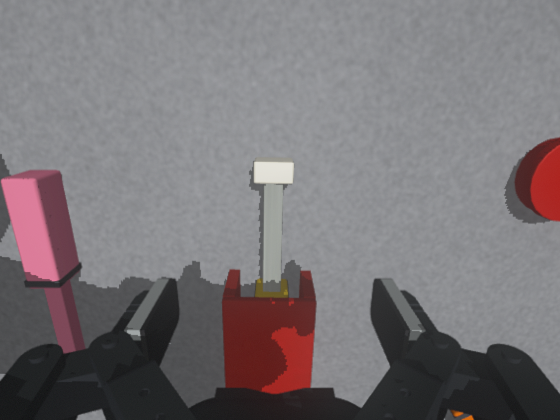

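The wrist view shows the grey shank from (273,187) to (271,280), the white foot at (273,172), and the yellow handle end at (271,288) in the rack mouth. This is the right tapper.

```bash
python3 - <<'E'
from h import *
np.set_printoptions(precision=4,suppress=True)
w=dict(np.load('w1.npz'));im=cv2.imread('pics/w1.png').astype(int)
for r in (195,205,215,225,235,245,255,265): print(r,im[r,255:292].sum(1)//3)
print('handle end',atz(w,(271,281),.036),'foot ends',atz(w,(273,162),.030),atz(w,(273,183),.030))
print('rack roof front L/R',atz(w,(223,298),.054),atz(w,(316,298),.054),'rear',atz(w,(226,388),.054),atz(w,(312,388),.054))
E
```

```text
195 [152 151 152 146 113 107  95  93  98 150 159 159 157 155 156 158 159 160
 159 157 159 159 161 163 164 161 160 157 136 148 149 147 146 146 145 144
 145]
205 [152 151 152 146  99  94  95  95 107 153 162 160 158 157 157 158 161 160
 159 159 159 161 161 162 162 161 160 145 147 149 148 148 148 149 150 151
 151]
215 [151 150 151 146 104  93  94  94 108 159 162 159 158 158 158 159 160 161
 160 160 160 161 161 162 163 161 157 131 146 145 140 141 142 144 146 146
 145]
225 [146 148 150 151 146  99  92  94 113 161 163 160 158 158 159 160 162 161
 160 160 160 160 161 162 161 160 152 133 146 147 147 145 144 142 145 147
 150]
235 [146 144 145 147 144  97  90  94 118 164 163 159 158 158 159 160 161 160
 159 160 160 159 160 160 160 160 155 148 147 145 143 143 143 145 146 147
 147]
245 [144 145 146 149 144  97  90  94 123 165 162 159 158 157 159 160 160 159
 159 160 160 158 160 158 159 158 144 147 147 147 148 146 146 147 148 149
 150]
255 [143 144 147 140 110  93  91  95 126 166 161 157 158 158 159 160 160 159
 159 159 159 158 157 157 157 153 132 143 144 144 145 146 145 143 139 139
 141]
265 [142 143 140 115 106  92  91  98 141 166 161 157 157 158 158 160 159 158
 158 158 157 156 156 157 155 147 125 143 144 139  98  90  90  91  90  91
  90]
handle end [ 0.5054 -0.2879  0.036 ] foot ends [ 0.4922 -0.1873  0.03  ] [ 0.4947 -0.2039  0.03  ]
rack roof front L/R [ 0.4678 -0.2989  0.054 ] [ 0.5425 -0.2877  0.054 ] rear [ 0.4797 -0.3929  0.054 ] [ 0.5568 -0.3812  0.054 ]
```

```bash
python3 -c "
from h import *
go((.4993,-.2385,.021),7.9)"
```

```text
pos [ 0.4994 -0.2219  0.1706] yaw 8.54 gap 0.0849 F [ 0.66 -1.23 -0.12] t 3.77
shift cm [-0.26 14.96 -1.64] turn 0.0112
```

```bash
python3 -m pendant '[[[-0.2,4,-1.4,0.01,6],[-0.2,10,-1.4,0.01,5],[-0.2,14,-1.4,0.01,5],[-0.2,14.9,-1.4,0.01,5],[-0.2,14.9,-1.4,0.01,5]]]' 40
python3 -c "
from h import *
go((.4993,-.2385,.021),7.9)"
```

```text
t: 4.4
eef_pos: [0.5, -0.2368, 0.0221]
orientation: [[0.99, 0.0, -0.138], [0.138, -0.0, 0.99], [0.0, -1.0, -0.0]]
force: [0.5, 0.3, 1.1]
finger_gap: 0.05
pos [ 0.5    -0.2368  0.0221] yaw 7.93 gap 0.05 F [0.49 0.34 1.07] t 4.4
shift cm [-0.09  0.11 -0.16] turn 0.0006
```

```bash
python3 -m pendant '[[[0,0,0,0,1],[0,0,0,0,1],[0,0,0,0,1],[0,0,0,0,1],[0,0,0,0,1]]]' 40
python3 -c "
from h import *
go((.4993,-.2385,.021),7.9)"
```

```text
t: 5.03
eef_pos: [0.5, -0.2371, 0.022]
orientation: [[0.99, 0.001, -0.138], [0.138, -0.001, 0.99], [0.001, -1.0, -0.001]]
force: [0.1, 2.2, 6.8]
finger_gap: 0.0151
pos [ 0.5    -0.2371  0.022 ] yaw 7.92 gap 0.0151 F [0.1  2.21 6.78] t 5.03
shift cm [-0.09  0.1  -0.13] turn 0.0003
```

```bash
python3 -m pendant '[[[0,-0.2,0.5,0,1],[0,-0.2,2,0,1],[0,-0.2,4,0,1],[0,-0.2,6,0,1],[0,-0.2,8.5,0,1],[0,-0.2,11,0,1],[0,-0.2,13.5,0,1],[0,-0.2,16,0,1],[0,-0.2,18,0,1],[0,-0.2,19,0,1],[0,-0.2,19,0,1]]]' 40
python3 - <<'E'
from h import *
go((.5,-.24,.02))
w=snap('scene','s2.png');w=snap('wrist','w2.png')
E
```

```text
t: 6.4
eef_pos: [0.4731, -0.0479, 0.0232]
orientation: [[0.99, -0.0, -0.139], [0.139, 0.0, 0.99], [-0.0, -1.0, 0.0]]
force: [0.9, 0.2, -1.9]
finger_gap: 0.0151
pos [ 0.4731 -0.0479  0.0232] yaw 7.98 gap 0.0151 F [ 0.87  0.18 -1.87] t 6.4
shift cm [-1.00e-02  3.20e-01 -1.94e+01] turn None
```

View pics/s2.png

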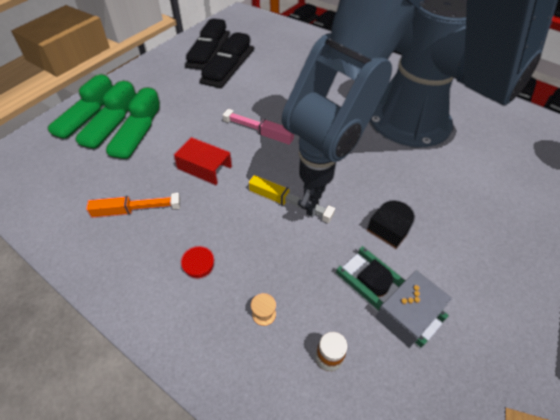

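View pics/w2.png

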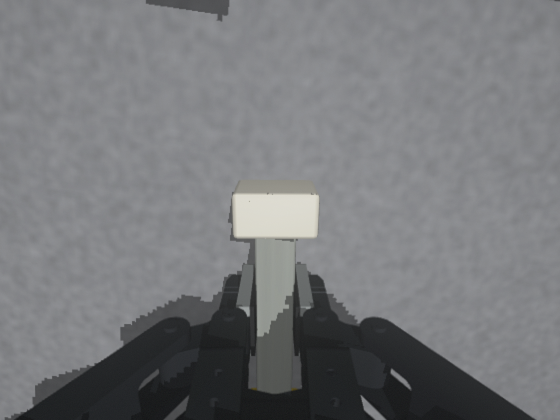

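The tapper is clear of the rack: yellow handle at (268,189), foot at (328,213). Next I'll lower it, release, and back off upward.

```bash
python3 -m pendant '[[[0,0.15,0,0,1.6],[0,0.15,0,0,4],[0,0.15,0,0,6],[0,0.15,0,0,6],[0,-4,0,0,6],[0,-9,-3,0,6],[0,-10,-8,0,6],[0,-10,-10.5,0,6],[0,-10,-10.5,0,6]]]' 40
python3 - <<'E'
from h import *
np.set_printoptions(precision=4,suppress=True)
w=snap('wrist','w3.png')
for q,z in (('tapper_shank',.018),('tapper_tip',.018),('tapper_grip',.018)):
    for r in ctrl.mark_of(w,q): print(q,np.round(r['position'],1),round(r['score'],2),atz(w,r['position'],z))
np.savez('w3.npz',**{k:np.array(w[k]) for k in w})
go((.4885,-.153,.024))
E
```

```text
t: 7.62
eef_pos: [0.4879, -0.1539, 0.1234]
orientation: [[0.991, 0.001, -0.135], [0.135, -0.0, 0.991], [0.0, -1.0, -0.0]]
force: [-0.5, 0.4, -1.2]
finger_gap: 0.0601
tapper_shank [273.2  62.4] 0.94 [ 0.4726 -0.0511  0.018 ]
tapper_tip [418.2 413.7] 0.9 [ 0.6414 -0.3206  0.018 ]
tapper_grip [271.1 232.8] 0.9 [ 0.4865 -0.164   0.018 ]
tapper_grip [ 30.4 331.3] 0.85 [ 0.3025 -0.2775  0.018 ]
tapper_grip [273.4 228. ] 0.45 [ 0.4876 -0.1601  0.018 ]
pos [ 0.4876 -0.1517  0.123 ] yaw 7.96 gap 0.06 F [ 0.02 -0.43  0.08] t 7.83
shift cm [ 0.08  9.9  -0.14] turn None
```

View pics/w3.png

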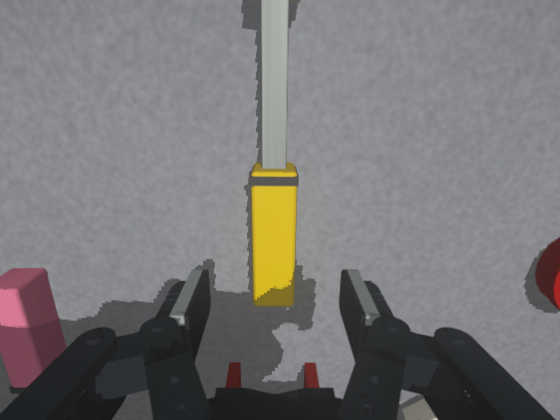

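```bash
python3 -m pendant '[[[-0.1,4,0,0,6],[-0.1,8.5,0,0,6],[-0.1,10.0,0,0,6],[-0.1,10.0,0,0,6],[-0.1,10,0,0,2.5],[-0.1,10,0,0,2.5],[-0.1,10,0,0,2.5],[-0.1,10,0,0,2.5],[-0.1,10,0,0,2.5]]]' 70
python3 - <<'E'
from h import *
go((.4885,-.153,.024))
E
```

```text
t: 8.95
eef_pos: [0.4877, -0.1531, 0.0248]
orientation: [[0.99, 0.002, -0.138], [0.138, -0.001, 0.99], [0.002, -1.0, -0.001]]
force: [-0.8, 1.5, 6.9]
finger_gap: 0.029
pos [ 0.4877 -0.1531  0.0248] yaw 7.91 gap 0.029 F [-0.78  1.47  6.9 ] t 8.95
shift cm [ 0.08  0.08 -0.  ] turn None
```

```bash
python3 - <<'E'
from h import *
go((.511,-.115,.22),-9.8)
E
```

```text
pos [ 0.4877 -0.1531  0.0248] yaw 7.91 gap 0.029 F [-0.78  1.47  6.9 ] t 8.95
shift cm [  2.87 -19.51   3.43] turn 0.309
```

```bash
python3 -m pendant '[[[0,-2,0,0,2.5],[0,-6,0,0,2.5],[1,-11,1,0.1,2.5],[2,-16,2.5,0.25,2.5],[2.8,-19.5,3.4,0.31,2.5],[2.8,-19.5,3.4,0.31,2.5],[2.8,-19.5,3.4,0.31,2.5]]]' 70
python3 - <<'E'
from h import *
np.set_printoptions(precision=4,suppress=True)
w=snap('wrist','w4.png')
np.savez('w4.npz',**{k:np.array(w[k]) for k in w})
for q,z in (('tapper_tip',.21),('jig',0),('heel_breast',.0235),('hood',0)):
    for r in ctrl.mark_of(w,q): print(q,np.round(r['position'],1),round(r['score'],2),atz(w,r['position'],z))
s=snap('side','d4.png')
go((.511,-.115,.22),-9.8)
E
```

```text
t: 9.82
eef_pos: [0.5091, -0.1153, 0.2174]
orientation: [[0.985, -0.001, 0.17], [-0.17, 0.0, 0.985], [-0.001, -1.0, 0.0]]
force: [0.1, -0.2, -2.3]
finger_gap: 0.0292
tapper_tip [417.2 339.1] 0.9 [ 0.5703 -0.1499  0.21  ]
pos [ 0.5096 -0.1154  0.2175] yaw -9.86 gap 0.0291 F [ 0.4   0.08 -1.93] t 10.12
shift cm [ 0.13 -0.25  0.07] turn -0.001
```

View pics/w4.png

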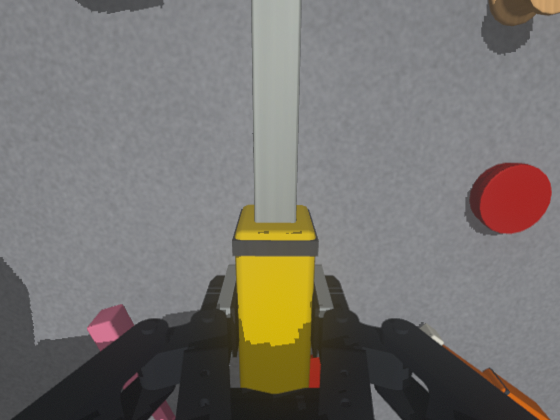

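View pics/d4.png

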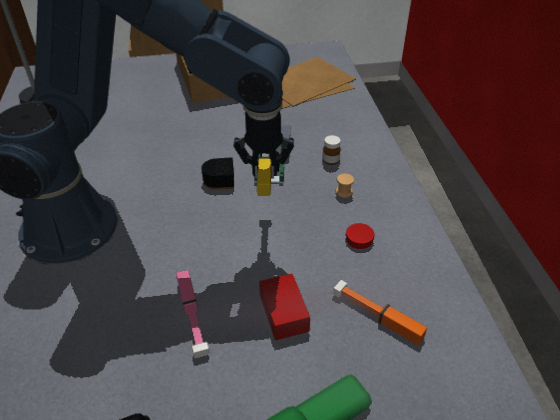

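```bash
python3 - <<'E'
from h import *
go((.5165,-.085,.033),-10)
E
```

```text
pos [ 0.5096 -0.1154  0.2175] yaw -9.86 gap 0.0291 F [ 0.4   0.08 -1.93] t 10.12
shift cm [ 0.18 18.45  3.11] turn 0.0024
```

```bash
python3 -m pendant '[[[0,5,0,0,2.5],[0,10,0,0,2.5],[0.1,14,1,0,2.5],[0.1,17,2,0,2.5],[0.2,18.2,2.5,0,2.5],[0.2,18.2,3,0,2.5],[0.2,18.2,3,0,2.5]]]' 70
python3 - <<'E'
from h import *
np.set_printoptions(precision=4,suppress=True)
a=snap('scene','s5.png');b=snap('side','d5.png')
crop=lambda s,x,y,w,h,f: cv2.resize(s['image'][y:y+h,x:x+w,::-1],None,fx=f,fy=f,interpolation=cv2.INTER_CUBIC)
cv2.imwrite('pics/c5.png',np.hstack([crop(a,270,190,180,150,2.2),crop(b,220,100,100,150,2.2)]))
go((.5165,-.085,.033),-10)
for s in (a,b):
    for q in('heel_breast','tapper_tip','jig'):print(q,[(np.round(r['position'],1),round(r['score'],2)) for r in ctrl.mark_of(s,q)])
E
```

```text
t: 11.0
eef_pos: [0.5178, -0.0861, 0.0374]
orientation: [[0.985, 0.002, 0.171], [-0.171, -0.0, 0.985], [0.002, -1.0, -0.0]]
force: [0.7, 0.2, -3.7]
finger_gap: 0.0292
pos [ 0.5176 -0.0864  0.0373] yaw -9.85 gap 0.0291 F [ 0.21 -0.41 -2.9 ] t 11.1
shift cm [-0.14  0.43  0.11] turn 0.0026
heel_breast [(array([385. , 232.5]), 0.76), (array([361.6, 270.1]), 0.66)]
tapper_tip [(array([340.6, 248.5]), 0.91), (array([223.3, 113.9]), 0.89), (array([180., 198.]), 0.64)]
jig [(array([347.4, 263. ]), 0.72)]
heel_breast [(array([230.2, 172.5]), 0.78)]
tapper_tip [(array([334.5, 285.4]), 0.8), (array([202.6, 351.1]), 0.76)]
jig [(array([273.9, 184.7]), 0.39)]
```

View pics/c5.png

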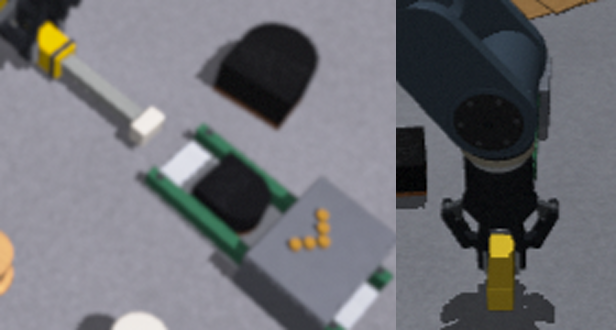

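```bash
python3 - <<'E'
from h import *
np.set_printoptions(precision=4,suppress=True)
a=dict(np.load('a.npz'))
print('tip',atz(a,(340.6,248.5),.0305),'breast',[atz(a,p,.0235) for p in((359.8,270.4),(361.6,270.1))],'jig',[atz(a,p,0) for p in((347.4,265.3),(347.4,263))])
print(proj(a,[(.5453,.0688,.0305)]))
# foot top edge corners in c5
for c,r in((163,123),(148,107),(139,141)): print(atz(a,(270+c/2.2,190+r/2.2),.0425))
E
```

```text
tip [0.5415 0.0687 0.0305] breast [array([0.5604, 0.127 , 0.0235]), array([0.5575, 0.1297, 0.0235])] jig [array([0.551, 0.096, 0.   ]), array([0.546 , 0.0932, 0.    ])]
[[339.7346 249.7426]]
[0.5391 0.074  0.0425]
[0.5315 0.0529 0.0425]
[0.5701 0.0656 0.0425]
```

```bash
python3 -m pendant '[[[-0.1,0.5,0,0,2.5],[-0.1,0.55,1.5,0,2.5],[-0.1,0.55,3,0,2.5],[-0.1,0.55,4.2,0,2.5],[-0.1,0.55,4.8,0,2.5],[-0.1,0.55,4.8,0,2.5]]]' 70
python3 - <<'E'
from h import *
go((.5165,-.085,.033),-10)
a=snap('scene','s6.png')
cv2.imwrite('pics/c6.png',cv2.resize(a['image'][220:340,310:450,::-1],None,fx=4,fy=4,interpolation=cv2.INTER_CUBIC))
E
```

```text
t: 12.15
eef_pos: [0.5244, -0.0382, 0.0308]
orientation: [[0.985, 0.0, 0.17], [-0.17, -0.0, 0.985], [0.0, -1.0, -0.0]]
force: [0.5, -0.9, -2.8]
finger_gap: 0.0286
pos [ 0.5244 -0.0382  0.0308] yaw -9.81 gap 0.0286 F [ 0.49 -0.86 -2.84] t 12.15
shift cm [ 0.02 -0.22 -4.75] turn 0.0033
```

View pics/c6.png

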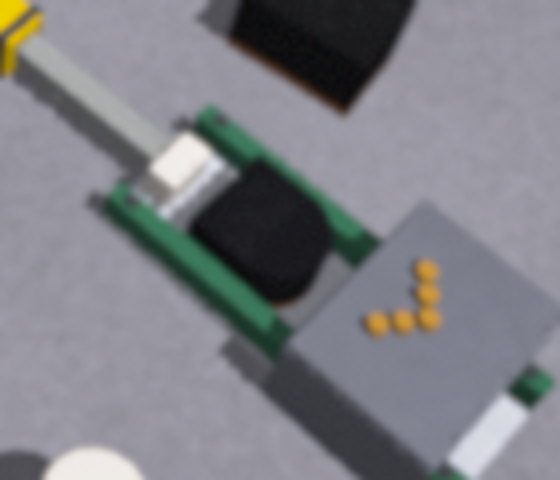

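```bash
python3 -m pendant '[[[0,0,0.3,0,2.5],[0,0,0.6,0,2.5],[0,0,0.9,0,2.5],[0,0,1.2,0,2.5]]]' 70
python3 - <<'E'
from h import *
go((.5165,-.085,.033),-10)
a=snap('scene','s7.png')
cv2.imwrite('pics/c7.png',cv2.resize(a['image'][220:340,310:450,::-1],None,fx=4,fy=4,interpolation=cv2.INTER_CUBIC))
E
```

```text
t: 12.7
eef_pos: [0.5264, -0.0266, 0.0308]
orientation: [[0.985, 0.0, 0.171], [-0.171, -0.0, 0.985], [0.0, -1.0, -0.0]]
force: [0.6, -0.9, -3.1]
finger_gap: 0.0291
pos [ 0.5264 -0.0266  0.0308] yaw -9.86 gap 0.0291 F [ 0.61 -0.88 -3.09] t 12.7
shift cm [ 0.03 -0.22 -5.92] turn 0.0025
```

View pics/c7.png

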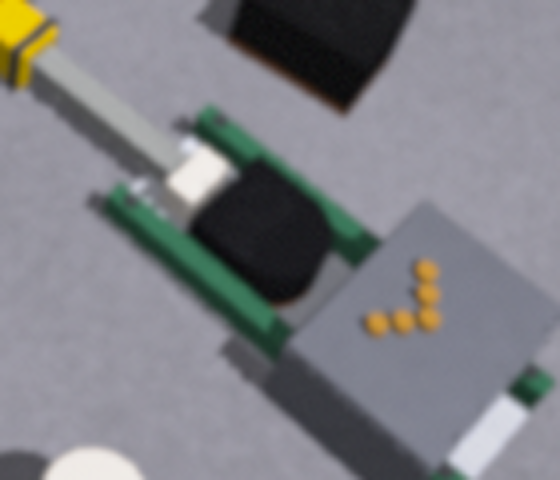

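```bash
python3 -m pendant '[[[0,0,0.25,0,2.5],[0,0,0.5,0,2.5],[0,0,0.75,0,2.5],[0,0,0.9,0,2.5],[0,0,0.9,0,2.5]]]' 70
python3 -m pendant '[[[0,0,-0.4,0,2.5],[0,0,-0.8,0,2.5],[0,0,-0.8,0,2.5]]]'
python3 - <<'E'
from h import *
a=snap('scene','s8.png')
cv2.imwrite('pics/c8.png',cv2.resize(a['image'][220:340,310:450,::-1],None,fx=4,fy=4,interpolation=cv2.INTER_CUBIC))
E
```

```text
t: 13.38
eef_pos: [0.5279, -0.0178, 0.0308]
orientation: [[0.985, -0.0, 0.171], [-0.171, 0.0, 0.985], [-0.0, -1.0, 0.0]]
force: [-0.6, 0.2, -2.2]
finger_gap: 0.0287
t: 13.75
eef_pos: [0.5264, -0.0262, 0.0308]
orientation: [[0.985, -0.0, 0.172], [-0.172, 0.0, 0.985], [-0.0, -1.0, -0.0]]
force: [-0.7, 0.5, -3.7]
finger_gap: 0.029
```

View pics/c8.png

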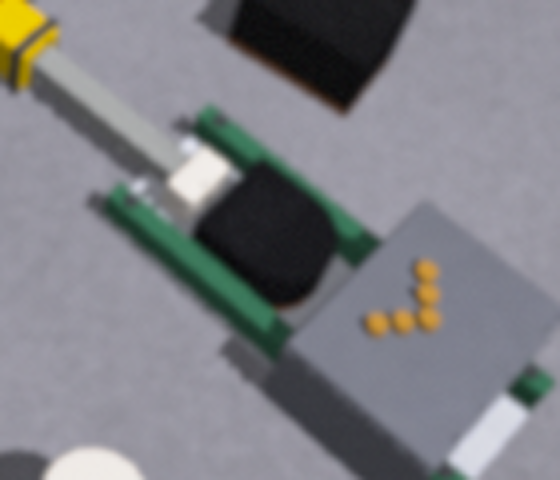

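```bash
python3 -m pendant '[[[0,0,0.6,0,2.5],[0,0,0.85,0,2.5],[0,0,1.1,0,2.5],[0,0,1.35,0,2.5],[0,0,1.6,0,2.5],[0,0,1.6,0,2.5]]]' 70
python3 -m pendant '[[[0,0,-0.4,0,2.5],[0,0,-0.8,0,2.5],[0,0,-0.8,0,2.5]]]'|grep -v orient
python3 -m pendant '[[[0,0,0.6,0,2.5],[0,0,0.85,0,2.5],[0,0,1.1,0,2.5],[0,0,1.35,0,2.5],[0,0,1.6,0,2.5],[0,0,1.6,0,2.5]]]' 70
python3 -m pendant '[[[0,0,-0.4,0,2.5],[0,0,-0.8,0,2.5],[0,0,-0.8,0,2.5]]]'|grep -v orient
python3 - <<'E'
from h import *
a=snap('scene','s9.png')
cv2.imwrite('pics/c9.png',cv2.resize(a['image'][220:340,310:450,::-1],None,fx=4,fy=4,interpolation=cv2.INTER_CUBIC))
E
```

```text
t: 14.55
eef_pos: [0.5292, -0.0098, 0.0308]
orientation: [[0.985, -0.0, 0.171], [-0.171, 0.0, 0.985], [-0.0, -1.0, 0.0]]
force: [-1.2, -0.3, -2.6]
finger_gap: 0.0294
t: 14.92
eef_pos: [0.5278, -0.0183, 0.0308]
force: [0.4, -0.4, -3.3]
finger_gap: 0.0293
t: 15.68
eef_pos: [0.5306, -0.0019, 0.0308]
orientation: [[0.985, 0.0, 0.171], [-0.171, 0.0, 0.985], [-0.0, -1.0, 0.0]]
force: [0.6, 0.6, -2.5]
finger_gap: 0.0286
t: 16.05
eef_pos: [0.5292, -0.0105, 0.0308]
force: [-0.4, -0.2, -2.9]
finger_gap: 0.0285
```

View pics/c9.png

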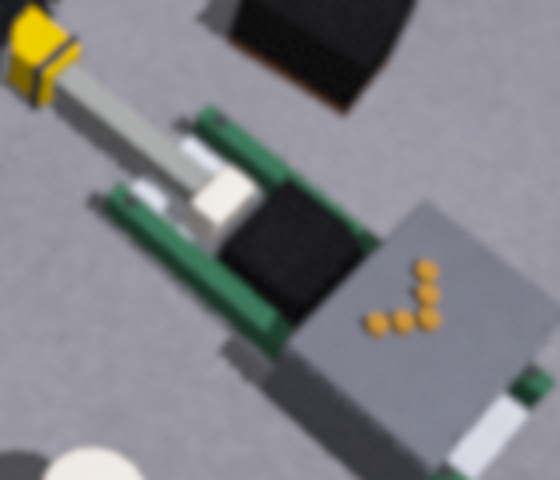

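```bash
python3 -m pendant '[[[0,0,0.6,0,2.5],[0,0,0.85,0,2.5],[0,0,1.1,0,2.5],[0,0,1.35,0,2.5],[0,0,1.6,0,2.5],[0,0,1.6,0,2.5]]]' 70|grep -v orient
python3 -m pendant '[[[0,0,-0.4,0,2.5],[0,0,-0.8,0,2.5],[0,0,-0.8,0,2.5]]]'|grep -v orient
python3 -m pendant '[[[0,0,0.6,0,2.5],[0,0,0.85,0,2.5],[0,0,1.1,0,2.5],[0,0,1.35,0,2.5],[0,0,1.6,0,2.5],[0,0,1.6,0,2.5]]]' 70|grep -v orient
python3 -m pendant '[[[0,0,-0.4,0,2.5],[0,0,-0.8,0,2.5],[0,0,-0.8,0,2.5]]]'|grep -v orient
python3 - <<'E'
from h import *
a=snap('scene','s10.png')
cv2.imwrite('pics/c10.png',cv2.resize(a['image'][220:340,310:450,::-1],None,fx=4,fy=4,interpolation=cv2.INTER_CUBIC))
E
```

```text
t: 16.85
eef_pos: [0.532, 0.0059, 0.0307]
force: [-0.4, -0.3, -2.5]
finger_gap: 0.0288
t: 17.23
eef_pos: [0.5305, -0.0026, 0.0308]
force: [0.1, -0.1, -3.4]
finger_gap: 0.0288
t: 17.98
eef_pos: [0.5334, 0.0138, 0.0308]
force: [-1.3, -0.1, -2.3]
finger_gap: 0.0286
t: 18.35
eef_pos: [0.5319, 0.0053, 0.0308]
force: [0.0, 0.4, -2.7]
finger_gap: 0.0291
```

View pics/c10.png

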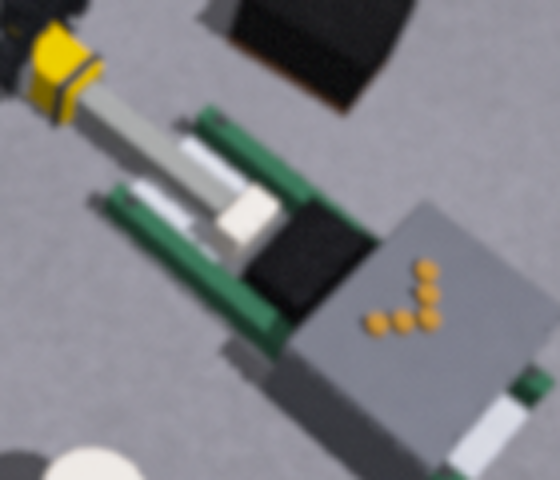

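```bash
python3 -m pendant '[[[0,0,0.6,0,2.5],[0,0,0.85,0,2.5],[0,0,1.1,0,2.5],[0,0,1.35,0,2.5],[0,0,1.6,0,2.5],[0,0,1.6,0,2.5]]]' 70|grep -v orient

```

```text
t: 19.15
eef_pos: [0.5347, 0.0217, 0.0308]
force: [-0.5, 0.2, -1.7]
finger_gap: 0.0293
```

```bash
python3 -m pendant '[[[0,0,-0.4,0,2.5],[0,0,-0.8,0,2.5],[0,0,-0.8,0,2.5]]]'|grep -v orient
python3 -m pendant '[[[0,0,0.6,0,2.5],[0,0,0.85,0,2.5],[0,0,1.1,0,2.5],[0,0,1.35,0,2.5],[0,0,1.5,0,2.5],[0,0,1.5,0,2.5]]]' 70|grep -v orient

```

```text
t: 19.52
eef_pos: [0.5333, 0.0132, 0.0308]
force: [0.8, -0.2, -2.8]
finger_gap: 0.0292
t: 20.27
eef_pos: [0.5359, 0.0285, 0.0307]
force: [-0.0, -0.7, -2.2]
finger_gap: 0.0288
```

```bash
python3 -m pendant '[[[0,0,-0.4,0,2.5],[0,0,-0.8,0,2.5],[0,0,-0.8,0,2.5]]]'|grep -v orient
python3 -m pendant '[[[0,0,0.6,0,2.5],[0,0,0.85,0,2.5],[0,0,1.0,0,2.5],[0,0,1.15,0,2.5],[0,0,1.3,0,2.5],[0,0,1.3,0,2.5]]]' 70|grep -v orient

```

```text
t: 20.65
eef_pos: [0.5345, 0.0201, 0.0308]
force: [-0.1, 0.6, -1.7]
finger_gap: 0.0289
t: 21.4
eef_pos: [0.5367, 0.0334, 0.0307]
force: [0.5, -1.1, -2.2]
finger_gap: 0.0293
```

```bash
python3 -m pendant '[[[0,0,-0.4,0,2.5],[0,0,-0.8,0,2.5],[0,0,-0.8,0,2.5]]]'|grep -v orient
python3 -m pendant '[[[0,0,0.6,0,2.5],[0,0,0.85,0,2.5],[0,0,1.0,0,2.5],[0,0,1.15,0,2.5],[0,0,1.3,0,2.5],[0,0,1.3,0,2.5]]]' 70|grep -v orient

```

```text
t: 21.78
eef_pos: [0.5353, 0.0251, 0.0308]
force: [-0.2, -0.1, -3.0]
finger_gap: 0.0287
t: 22.52
eef_pos: [0.5376, 0.0384, 0.0308]
force: [-1.1, -0.2, -2.2]
finger_gap: 0.0287
```

```bash
python3 -m pendant '[[[0,0,-0.4,0,2.5],[0,0,-0.8,0,2.5],[0,0,-0.8,0,2.5]]]'|grep -v orient
python3 - <<'E'
from h import *
a=snap('scene','s11.png')
cv2.imwrite('pics/c11.png',cv2.resize(a['image'][220:340,310:450,::-1],None,fx=4,fy=4,interpolation=cv2.INTER_CUBIC))
E
python3 -m pendant '[[[0,0,0.6,0,2.5],[0,0,0.85,0,2.5],[0,0,1.0,0,2.5],[0,0,1.15,0,2.5],[0,0,1.3,0,2.5],[0,0,1.3,0,2.5]]]' 70|grep -v orient

```

```text
t: 22.9
eef_pos: [0.5362, 0.03, 0.0308]
force: [-0.4, 0.2, -2.6]
finger_gap: 0.0289
t: 23.7
eef_pos: [0.5379, 0.04, 0.0307]
force: [-5.5, -32.2, 0.9]
finger_gap: 0.0296
```

View pics/c11.png

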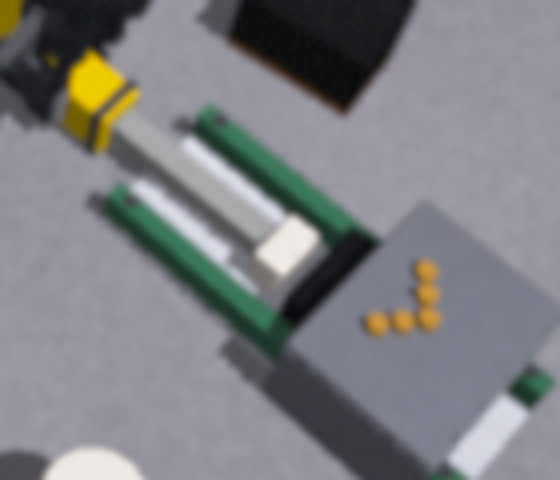

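```bash
python3 -m pendant '[[[0,0,-0.5,0,2.5],[0,0,-1,0,2.5],[0,0,-1,0,2.5]]]'|grep -v orient
python3 -m pendant '[[[0,0,0.3,0,2.5],[0,0,0.5,0,2.5],[0,0,0.65,0,2.5],[0,0,0.8,0,2.5],[0,0,0.8,0,2.5]]]' 70|grep -v orient

```

```text
t: 24.08
eef_pos: [0.5367, 0.0333, 0.0308]
force: [0.4, -0.1, -3.6]
finger_gap: 0.0288
t: 24.7
eef_pos: [0.5378, 0.0398, 0.0307]
force: [-3.2, -15.9, -0.2]
finger_gap: 0.0289
```

```bash
python3 -m pendant '[[[0,0,-0.5,0,2.5],[0,0,-2,0,2.5],[0,0,-5,0,2.5],[0,0,-8.5,0,2.5],[0,0,-12,0,2.5],[0,0,-15.5,0,2.5],[0,0,-17,0,2.5],[0,0.2,-17,0,2.5],[0,0.45,-17,0,2.5],[0,0.55,-17,0,2.5],[0,0.55,-17,0,2.5]]]' 70|grep -v orient
python3 - <<'E'
from h import *
a=snap('scene','s12.png')
E
```

```text
t: 26.08
eef_pos: [0.5091, -0.1257, 0.0251]
force: [0.2, -0.5, -2.4]
finger_gap: 0.029
```

View pics/s12.png

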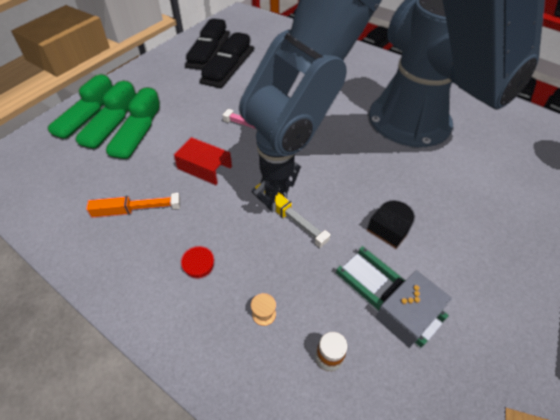

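```bash
python3 -m pendant '[[[0,0.1,0,0,2.5],[0,0.1,0,0,2.5]]]'|grep -v orient
python3 -m pendant '[[[0,0.1,0,0,2.5],[0,0.1,0,0,2.5]]]'|grep -v orient
```

```text
t: 26.38
eef_pos: [0.5092, -0.1261, 0.0248]
force: [-1.9, 2.7, 7.6]
finger_gap: 0.0289
t: 26.62
eef_pos: [0.5092, -0.1261, 0.0248]
force: [-7.1, 4.3, 21.9]
finger_gap: 0.0291
```

Down on the bench. Release and retreat.

```bash
python3 -m pendant '[[[0,-0.15,0,0,2.9],[0,-0.15,0,0,4],[0,-0.15,0,0,6.5],[0,-0.15,0,0,6.5],[0,-2,0,0,6.5],[0,-6,0,0,6.5],[0,-11,-3,0,6.5],[0,-16,-8,0,6.5],[0,-20,-12,0,6.5],[0,-20,-12,0,6.5]]]' 70|grep -v orient
python3 - <<'E'
from h import *
a=snap('scene','s13.png');b=snap('side','d13.png')
crop=lambda s,x,y,w,h,f: cv2.resize(s['image'][y:y+h,x:x+w,::-1],None,fx=f,fy=f,interpolation=cv2.INTER_CUBIC)
cv2.imwrite('pics/c13.png',np.hstack([crop(a,230,160,230,190,2),crop(b,200,100,160,190,2)]))
E
```

```text
t: 27.88
eef_pos: [0.489, -0.2475, 0.2278]
force: [-0.1, 0.2, -1.0]
finger_gap: 0.0649
```

View pics/c13.png

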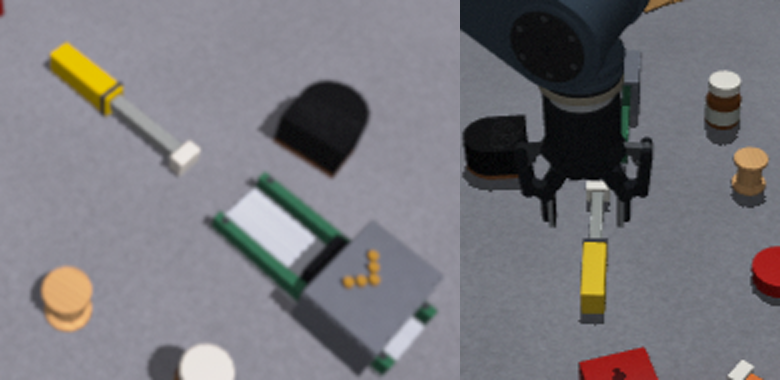

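View pics/s13.png

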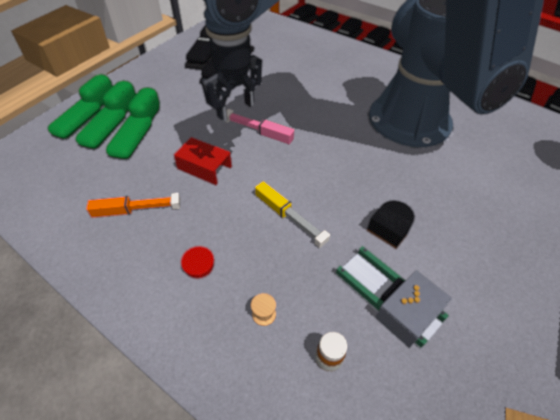

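The tapper lies flat on the bench (handle at (272,199), foot at (322,238)), clear of the jig. The heel shows as a narrow strip at the hood mouth, and the tin, jar and spool are where they were.

```bash
python3 -c "
from h import *
print(ctrl.hand_in(), ctrl.state()['t'])"
```

```text
the job is handed in; nothing more can be done
the job is handed in; nothing more can be done
```

The heel is home against the hidden stop, the tapper is lying flat on the bench, and the job is handed in at about 28 s of the 58 s allowed.

- **Tapper:** I drew it out of the rack by its shank, set it down, and took it again by the handle.
- **Taps:** I tapped the heel in with separate pushes of about 5–8 mm, backing off about 8 mm after each. Total travel was about 63 mm.
- **Stop felt:** During the taps before the last, the horizontal force stayed within noise, about 1 N. On the last one it rose to about 32 N and the tool stopped about 3–4 mm short of where it was sent. A gentler confirming tap met resistance at the same place, at about 16 N.
- **Last pictures:** The tapper lies flat, about 6 cm short of the jig's open end. The heel sticks out of the hood mouth by roughly 20 mm, inside the 10–25 mm expected. The tin, jar, spool and look-alikes appear where they were, and the gripper is clear of everything.
- **Force when setting down:** While lowering the tapper I pressed the bench with about 22 N for a moment, because I lowered a second millimetre after it had already touched. That is under the 40 N limit.
- **Not measured:** I did not check the final heel position beyond the force readings and the picture.

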